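# Fasten the draw latch of the instrument case

## Robot

A 6-joint arm with a two-finger parallel gripper is mounted at the origin on the work surface; the furniture and walls round the work are solid. World frame = base frame: x ahead of the robot, y to its left, z up, the work surface at z = 0. Lengths are in m, angles in rad, forces in N, time in s.
With the tool pointing down it reaches from about 0.4 to 0.825 m from the base axis. Payload 7 kg.
Tool frame: the origin (TCP) lies on the front face of the gripper's body, between the roots of the fingers; the fingertips stand 66 mm ahead of it and the grasp point (between the pads) lies 47 mm ahead of it; z points along the fingers, y is the line along which they close (so a half turn about z gives the same grasp; the last joint's range is limited). The gripper opens to 88 mm and grips with 3 to 60 N. Pads are 19 mm wide; open, the fingers measure 130 mm over their backs; the gripper's body (78 mm by 193 mm) begins 47 mm behind the grasp point.
Start: joints at [-0.853, 0.359, 0.012, 0, -1.224, -0.288], TCP at [0.281, -0.614, 0.292] pointing down, gripper open.
Joint ranges: [-3.07, 3.07], [-1.43, 2.12], [-1.02, 1.25], [-3.03, 1.67], [-3.05, -0], [-3.03, 3.03]. Speed limits (rad/s): [2.39, 2.39, 3.01, 3.14, 3.14, 3.14].

## Interface

Orientations are given as [roll, pitch, yaw] about the fixed x, y, z axes, in that order (R = Rz(yaw) Ry(pitch) Rx(roll)).
In Python, from station import arm gives the robot as it stands. The module is installed in compiled form; this text tells all that it offers.
- The arm moves only by the tool move_arm, never from a script. Its argument "increments" is a list of rows, each an object of numbers: "jaw": the gripper command: -1 is shut, 1 is fully open, values between are in proportion; "dx", "dy", "dz": the shift along the tool's x, y, z in m; "twist": the turn about the tool's z in rad. A call has 1 to 12 rows; each row shifts and turns the commanded pose from where the row before left it, along the tool's axes as they then stand; what a row does not reach is not made up. A row lasts 1/12 s, in which the tool goes at most 41.7 mm and 7.16 degrees, less where a joint would pass 70% of its speed; a pose out of reach is approached as far as the arm can. A call is refused whole if a number of a shift passes 0.0417 or a number of a turn 0.125, either way. A call with a gripper value outside its range is refused whole. The fingers move at their own pace and stop on an object; "force" is the grip in N (left out, the last holds). Time passes only in rows, so rows that do not move let the fingers close. It gives the time, the measured TCP pose, the force, the opening and the grip force at its end, in the units of the state.
- arm.get_state(): the state, without advancing time (a new reading comes with each control period).
- arm.grab_frame(name): name is "side" or "top" or "wrist"; returns the picture (420x560x3 uint8, blue, green, red); there is no depth.
- arm.camera_info(name): a dict with "K" (3x3 intrinsics, pixels), "k1" (the pictures are not rectified: a ray, as slopes to the right and down, at radius r is drawn at 1 + k1 r^2 times it, then the intrinsics apply), "extrinsics" (4x4, takes a point from camera to world coordinates). Camera axes: x right, y down, z forward; pixel columns grow to the right and rows downward; lengths in m; the calibration is good to about 2 mm. A picture is of the moment at which its call begins: read the wrist's pose just before it. camera_info takes no time and is no camera call; for the wrist camera it gives the pose at the moment of the call.
- arm.job_done(): hands the job in; it is judged then, once.
Trained networks look in the newest picture that a camera, given by its name, has taken for a name from the list of things; names that differ only in an ending like _2 or _b are one class to them, and where a whole thing is asked for, a point or a joint stands for the part that bears it (a point fixed in the world has none). Each returns a list of dicts, best first, with "score" (0 to 1); they miss things now and then, are a little off and sometimes report something else, mostly with a low value. They report only what shows in the picture. A call takes as long as a camera call.
- arm.find_in(camera, name): "position" ([x, y, z] in m, in world coordinates, good to about 4 mm: the middle of the surface that is visible of it).
- arm.silhouettes(camera, name): "pixels" (420x560 bool, what is visible of it).
- arm.pinpoint(camera, name): "position" ([x, y, z] in m, in world coordinates, good to about 4 mm: a listed point, or the origin of a listed thing).
The state is a dict: "t": time; "q": joint angles; "qd": joint speeds; "joint_efforts": joint torques, N m; "eef_pos": TCP position; "ee_rot": TCP orientation; "force": force on the tool from outside, world axes, zero at the start; "moment": the same for the moment, N m; "width": finger opening in m; "gripper_force": force on a finger pad.
Only numpy, scipy, OpenCV 4.12 (cv2) and the standard library are available. Lean on these libraries where they do the work, as an engineer would, in place of code of your own. Each camera call takes 0.05 s, during which the arm holds its last target. There are 200 camera calls.

## Task

The carrying case on the bench stands with its lid half ajar. Lift the steel loop of its draw latch over the keeper on the lid, let the loop's cross-bar down into the keeper's slot and draw it back under the lip, then press the latch's lever down over centre until it lies flat, so that the lid is drawn shut and stays shut. Go by feel: do not bear on top of the keeper with the loop with more than 15 N, nor on the lever with more than 25 N, and leave the other things on the bench where they are.

Things in the scene. Friction and masses are not known exactly. Their poses are not given: they have to be found in the camera images.
- case: Grey carrying case, aluminium bound at the seam, standing fixed on its hinged spine; 200 x 200 mm in plan, 140 mm high. Origin: centre of its underside. Its x axis runs level along the latch from lever to keeper and crosses the seam between body half (x -100 to +24 mm) and lid half (+26 to +100 mm); z is up. The latch is on the middle of the flat top (y = 0).
- case_lid (a joint): Lean of the lid half about its hinge at the foot of the seam (rad): 0 shut on the seal, 0.05 ajar (the stop), where the keeper stands about 7 mm further along the case's x and 2 mm lower than when shut. The springy seal pushes it open; shutting it takes about 9 N along x at the keeper.
- lever_hinge (a point): Pivot of the lever on the case, 24 mm above the case's top at case x = -15 mm, y = 0. The lever turns about the case's y axis through it.
- lever (a joint): Lever angle (rad) about the case's y: 0 shut, handle flat, pointing along the case's -x; pi/2 straight up; 2.3 most open, leaning to the keeper. Light friction holds it anywhere. The loop is pinned to it 18 mm from the pivot, in line with the handle. With the loop hooked, shutting takes up to 10 N near the handle's end; below some 0.1 rad it is past centre and stays shut.
- lever_end (a point): Point on the outer face of the handle (the face that is up when shut), 60 mm from the lever's pivot, near its end. The handle is a steel plate 24 mm wide, 5 mm thick, from 8 to 66 mm from the pivot.
- loop (a joint): Angle of the loop about its pin on the lever (rad). The loop's rods rise from the pin towards the cross-bar at (loop - lever) above the case's +x direction: 0 is level towards the keeper, negative slopes down to it. It stays where it is left (light friction).
- loop_bar (a point): Middle of the loop's cross-bar, a steel bar 6 mm thick along the case's y, 95 mm from the loop's pin. The loop: two parallel 5 mm rods at y = -15.5 and +15.5 mm (36 mm over all), running from the bar's ends back to 8.4 mm spring barrels that begin 64 mm behind it. It can be pinched over both rods by the bar. Springs preloaded to 12 N let the bar slide out up to 16 mm (1.5 N/mm).
- keeper_mark (a point): Point on the lid half, 14 mm above its top: where the centre of the hooked bar sits if the keeper is at mid setting. Moves with the lid. The keeper, a steel block 18 mm wide in y, is screwed down up to 6 mm either way along x from mid setting; this offset is not measured and must be felt for. Hooked, the bar lies under a lip whose underside is 6 mm above this point.
- tin_a: Round aluminium moisture tin with lid, 62 mm wide, 24 mm high, standing left of the case; bystander. Origin under its centre.
- timer: White bench timer, 60 x 60 x 18 mm, lying right of the case; bystander. Origin under its centre.
- weight_200: Brass weight 32 mm wide, 52 mm high, left of the case; bystander. Origin under its centre.
- weight_100: Brass weight 26 mm wide, 42 mm high, left of the case; bystander. Origin under its centre.
- weight_50: Brass weight 21 mm wide, 33 mm high, left of the case; bystander. Origin under its centre.
- tin_b: Open aluminium moisture tin, 60 mm wide, 21 mm high, behind the case; bystander. Origin under its centre.
- slot_mark (a point): Point on the lid half at the middle of the mouth of the keeper's slot if the keeper is at mid setting (4.25 mm further along x than keeper_mark, 12 mm higher). The slot is 8.5 mm wide in x and 15 mm deep, between the head (12 mm long, lever side, with the 3 mm lip) and the rear guard (7 mm long), both with flat tops level with this point.

How it is judged:
On the way:
1. the loop's cross-bar is down in the keeper's slot while the lever is still up (z of loop_bar in the frame of keeper_mark between -0.006 and 0.005 m and x of loop_bar in the frame of keeper_mark between -0.0078 and 0.0125 m and value of joint lever above 0.6 rad), for 0.2 s.
At the end, for the whole second after the job is handed in: The lever lies flat (within 0.08 rad of shut), the lid half is drawn shut (within 0.012 rad) and the loop's cross-bar is hooked under the keeper's lip (within 8 mm of the keeper mark along the case's x, which allows for the keeper's setting, and 6 mm in height) (value of joint lever below 0.08 rad and value of joint case_lid below 0.012 rad and z of loop_bar in the frame of keeper_mark between -0.006 and 0.006 m and x of loop_bar in the frame of keeper_mark between -0.008 and 0.008 m); the robot touches nothing.
It fails at once if the loop bears on the top of the keeper with more than 15 N (contact force between loop_rods_c0 and keeper_c3 above 15 N or contact force between loop_rods_c0 and keeper_c4 above 15 N).
It fails at once if the lever is pushed with more than 25 N (contact force between the fingers and lever_c0 above 25 N).
It fails at once if a bystander is moved by more than 20 mm (distance of any of tin_a, timer, tin_b, weight_200, weight_100, weight_50 from where it was at the start of the episode above 0.02 m).
It also fails if it takes over 72 s, if anything falls off the work surface, if the arm or the gripper's body presses on something with over 40 N, if the wrist force passes 120 N, or if a joint passes its speed limit or range.

## Working session

There is one attempt and no reset: what is moved stays moved. The work goes in short steps, Python scripts to look and compute and a tool call to move; the robot and the scene stay as the last step left them, time stands still between calls to the robot, and variables do not carry over. Pictures are saved under pics/ and viewed, at most 10 in all, crops included, and the job is handed in when it is done.

Besides the shell and the picture viewer there is one more tool, called after ">>>" as name(argument=value, ...) on one line, values as JSON. move_arm: Moves the arm, as the interface text tells. Its arguments: {"type":"object","properties":{"increments":{"type":"array"},"force":{"type":"number"}},"required":["increments"]}

```bash
mkdir -p pics; cat > h.py <<'E'
from station import arm
import numpy as np, cv2
def P(c,n):
    r=arm.pinpoint(c,n); return [(np.round(a['position'],4).tolist(),round(a['score'],2)) for a in r[:2]]
E
python3 - <<'E'
from h import *
s=arm.get_state(); print(s['t'],s['eef_pos'],s['ee_rot'],s['force'],s['width'])
a=arm.grab_frame('side'); b=arm.grab_frame('top')
cv2.imwrite('pics/s.png',a);cv2.imwrite('pics/t.png',b)
for c in('side','top'):
    print(c,np.round(arm.camera_info(c)['extrinsics'],2).tolist())
    for n in('case','lever_hinge','lever_end','loop_bar','keeper_mark','slot_mark','tin_a','timer','weight_200','weight_100','weight_50','tin_b'): print(n,P(c,n))
E
```

```text
0.0 [ 0.28110224 -0.6132581   0.29120799] [ 3.13992337e+00 -1.42936417e-04 -2.71185998e+00] [-0.42566736  0.5168483  -0.1814625 ] 0.08744968394793443
side [[-0.6, -0.64, 0.48, 0.15], [-0.8, 0.47, -0.37, 0.33], [0.01, -0.61, -0.79, 0.9], [0.0, 0.0, 0.0, 1.0]]
case [([0.5036, -0.1102, -0.0004], 0.98), ([0.577, -0.1208, 0.1511], 0.3)]
lever_hinge [([0.4861, -0.1081, 0.1614], 0.87)]
lever_end [([0.4636, -0.1033, 0.214], 0.53)]
loop_bar [([0.5693, -0.1269, 0.2067], 0.52)]
keeper_mark [([0.58, -0.121, 0.1527], 0.57)]
slot_mark [([0.5823, -0.1258, 0.165], 0.63)]
tin_a [([0.4648, 0.0466, -0.0014], 0.64), ([0.8224, 0.0208, 0.0016], 0.55)]
timer [([0.4379, -0.2564, -0.0041], 0.58)]
weight_200 [([0.5187, 0.2357, -0.0008], 0.64), ([0.4196, 0.2552, -0.0009], 0.55)]
weight_100 [([0.5187, 0.2357, -0.0008], 0.64), ([0.4196, 0.2552, -0.0009], 0.55)]
weight_50 [([0.5187, 0.2357, -0.0008], 0.64), ([0.4196, 0.2552, -0.0009], 0.55)]
tin_b [([0.4648, 0.0466, -0.0014], 0.64), ([0.8224, 0.0208, 0.0016], 0.55)]
top [[0.01, -0.98, 0.2, 0.42], [-1.0, -0.01, 0.0, -0.0], [0.0, -0.2, -0.98, 1.18], [0.0, 0.0, 0.0, 1.0]]
case [([0.5063, -0.1095, 0.0034], 0.56)]
lever_hinge [([0.4853, -0.1072, 0.1658], 0.75)]
lever_end [([0.4613, -0.1044, 0.2144], 0.6)]
loop_bar [([0.5704, -0.1226, 0.2025], 0.66)]
keeper_mark [([0.5782, -0.1234, 0.1506], 0.56), ([0.5704, -0.1252, 0.2033], 0.37)]
slot_mark [([0.4616, -0.1083, 0.2115], 0.61), ([0.587, -0.1259, 0.1639], 0.6)]
tin_a [([0.4567, 0.0517, -0.0033], 0.72), ([0.8172, 0.0188, 0.0003], 0.59)]
timer [([0.441, -0.2633, -0.0018], 0.84)]
weight_200 [([0.5173, 0.2406, 0.0005], 0.74), ([0.4217, 0.2583, 0.0004], 0.6)]
weight_100 [([0.5173, 0.2406, 0.0005], 0.74), ([0.4217, 0.2583, 0.0004], 0.6)]
weight_50 [([0.5173, 0.2406, 0.0005], 0.74), ([0.4217, 0.2583, 0.0004], 0.6)]
tin_b [([0.4567, 0.0517, -0.0033], 0.72), ([0.8172, 0.0188, 0.0003], 0.59)]
```

View pics/s.png

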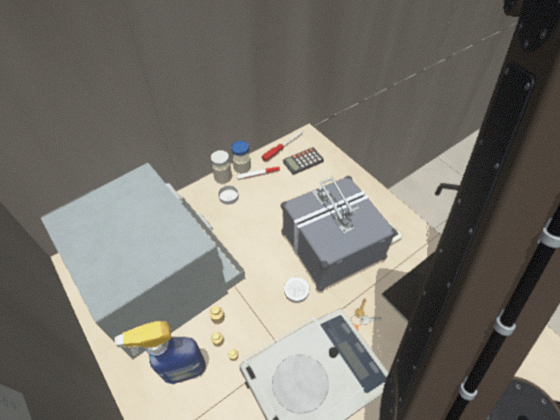

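View pics/t.png

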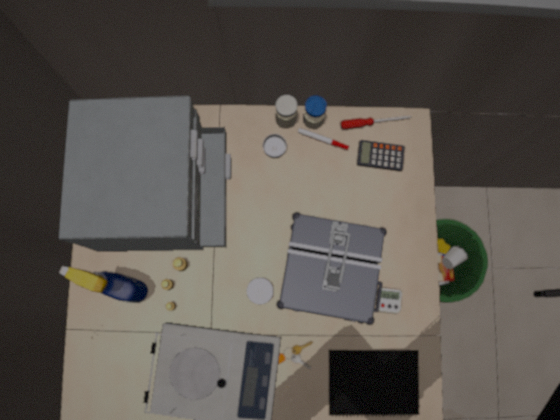

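The side view shows the case at pixel (340,230) with the loop up. The top view shows the latch at (337,258), running along world +x and yawed about -0.16. The point estimates are consistent: the hinge is at z≈0.164 and the pin-to-bar length is ≈95 mm. I'm moving the arm over the loop.

>>> move_arm(increments=[{"dx":-0.031,"dy":0.021,"dz":-0.006,"jaw":1},{"dx":-0.031,"dy":0.021,"dz":-0.006},{"dx":-0.031,"dy":0.021,"dz":-0.006},{"dx":-0.031,"dy":0.021,"dz":-0.006},{"dx":-0.031,"dy":0.021,"dz":-0.006},{"dx":-0.031,"dy":0.021,"dz":-0.006},{"dx":-0.031,"dy":0.021,"dz":-0.006},{"dx":-0.031,"dy":0.021,"dz":-0.006},{"dx":-0.031,"dy":0.021,"dz":-0.006},{"dx":-0.031,"dy":0.021,"dz":-0.006},{"dx":-0.031,"dy":0.021,"dz":-0.006},{"dx":-0.031,"dy":0.021,"dz":-0.006}])

```text
$.increments[0]: bad value
```

>>> move_arm(increments=[{"twist":0.118},{"twist":0.118},{"twist":0.118},{"twist":0.118},{"twist":0.118},{"dx":0},{"dx":0}])

```text
$.increments[0]: bad value
```

```bash
python3 - <<'E'
from h import *
s=arm.get_state(); print(s['t'],s['eef_pos'],s['ee_rot'],s['q'])
print(np.round(arm.camera_info('wrist')['extrinsics'],3).tolist())
a=arm.grab_frame('wrist');cv2.imwrite('pics/w1.png',a)
for n in('case','lever_hinge','lever_end','loop_bar','keeper_mark','slot_mark'): print(n,P('wrist',n))
E
```

```text
1.3 [ 0.2812469  -0.61360053  0.29216882] [-3.14159243e+00  1.95623550e-05 -2.71177593e+00] [-8.52900929e-01  3.58605786e-01  1.19341775e-02 -1.98744039e-05
 -1.22411894e+00 -2.88071919e-01]
[[-0.416, 0.866, 0.278, 0.205], [0.909, 0.396, 0.127, -0.649], [-0.001, 0.306, -0.952, 0.385], [0.0, 0.0, 0.0, 1.0]]
case []
lever_hinge []
lever_end []
loop_bar []
keeper_mark []
slot_mark []
```

View pics/w1.png

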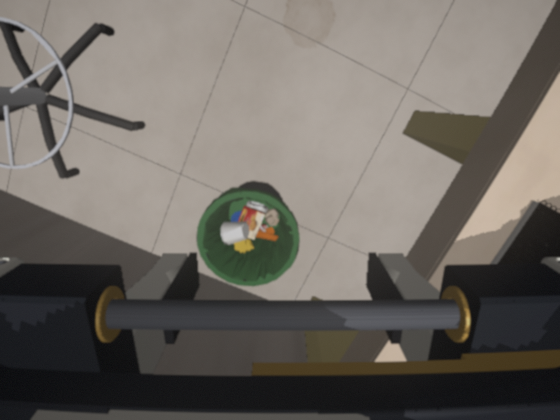

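The wrist picture only shows the floor bin at (247,235): the moves were refused because the rows evidently need every field. I'm resending them.

>>> move_arm(increments=[{"dx":-0.031,"dy":0.021,"dz":-0.006,"twist":0,"jaw":1},{"dx":-0.031,"dy":0.021,"dz":-0.006,"twist":0,"jaw":1},{"dx":-0.031,"dy":0.021,"dz":-0.006,"twist":0,"jaw":1},{"dx":-0.031,"dy":0.021,"dz":-0.006,"twist":0,"jaw":1},{"dx":-0.031,"dy":0.021,"dz":-0.006,"twist":0,"jaw":1},{"dx":-0.031,"dy":0.021,"dz":-0.006,"twist":0,"jaw":1},{"dx":-0.031,"dy":0.021,"dz":-0.006,"twist":0,"jaw":1},{"dx":-0.031,"dy":0.021,"dz":-0.006,"twist":0,"jaw":1},{"dx":-0.031,"dy":0.021,"dz":-0.006,"twist":0,"jaw":1},{"dx":-0.031,"dy":0.021,"dz":-0.006,"twist":0,"jaw":1},{"dx":-0.031,"dy":0.021,"dz":-0.006,"twist":0,"jaw":1},{"dx":-0.031,"dy":0.021,"dz":-0.006,"twist":0,"jaw":1}])

```text
t: 2.65
eef_pos: [0.5149, -0.2278, 0.3649]
ee_rot: [-3.141, 0.001, -2.712]
force: [0.6, -1.1, 0.3]
width: 0.0877
gripper_force: 0.0
```

>>> move_arm(increments=[{"dx":-0.026,"dy":0.028,"dz":0,"twist":0,"jaw":1},{"dx":-0.026,"dy":0.028,"dz":0,"twist":0,"jaw":1},{"dx":-0.026,"dy":0.028,"dz":0,"twist":0,"jaw":1},{"dx":0,"dy":0,"dz":0,"twist":0.118,"jaw":1},{"dx":0,"dy":0,"dz":0,"twist":0.118,"jaw":1},{"dx":0,"dy":0,"dz":0,"twist":0.118,"jaw":1},{"dx":0,"dy":0,"dz":0,"twist":0.118,"jaw":1},{"dx":0,"dy":0,"dz":0,"twist":0.118,"jaw":1},{"dx":0,"dy":0,"dz":0,"twist":0,"jaw":1}])

```text
t: 3.4
eef_pos: [0.5503, -0.1205, 0.3643]
ee_rot: [3.142, 0.0, 2.976]
force: [-0.2, -0.1, -0.1]
width: 0.0873
gripper_force: 0.0
```

```bash
python3 - <<'E'
from h import *
s=arm.get_state(); print(s['t'],s['eef_pos'],s['ee_rot'],s['q'],s['force'])
a=arm.grab_frame('wrist');cv2.imwrite('pics/w2.png',a)
for n in('case','lever_hinge','lever_end','loop_bar','keeper_mark','slot_mark'): print(n,P('wrist',n))
E
```

```text
3.4 [ 0.55027661 -0.12052981  0.3642503 ] [3.14150405e+00 1.24894569e-04 2.97613348e+00] [ 1.31769507e-01  1.35624540e-01 -1.22127310e-01 -4.97834541e-05
 -1.31289911e+00 -1.86801231e+00] [-0.18129643 -0.12604219 -0.05807519]
case [([0.5085, -0.1107, -0.0001], 0.92)]
lever_hinge [([0.4918, -0.1081, 0.1677], 0.57), ([0.4242, 0.2576, -0.0032], 0.36)]
lever_end [([0.4643, -0.1046, 0.2172], 0.6)]
loop_bar [([0.5664, -0.1253, 0.2046], 0.66)]
keeper_mark [([0.5755, -0.1257, 0.1509], 0.83), ([0.5702, -0.1235, 0.2081], 0.39)]
slot_mark [([0.5833, -0.1199, 0.1637], 0.93)]
```

View pics/w2.png

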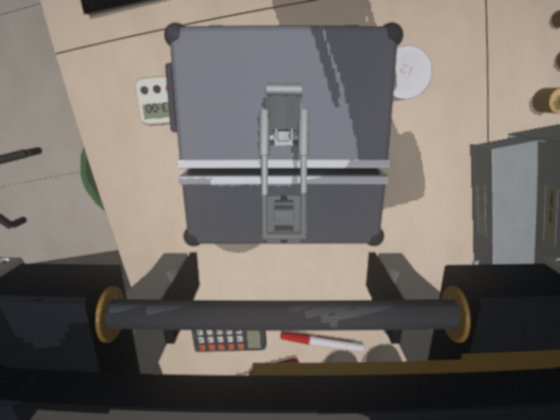

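The wrist view shows the case square to the tool, with the seam level at row ~163, the loop rods at columns 264 and 305, and the bar at about (284,237) over the keeper at (284,212). I'll zoom in on the keeper.

```bash
cat >> h.py <<'E'
def ray(cam,u,v,z,info=None):
    i=info or arm.camera_info(cam);K=np.array(i['K']);T=np.array(i['extrinsics'])
    p=cv2.undistortPoints(np.array([[[u,v]]],float),K,np.array([i['k1'],0,0,0,0.]))[0,0]
    d=T[:3,:3]@np.array([p[0],p[1],1]);return T[:3,3]+d*(z-T[2,3])/d[2]
E
python3 - <<'E'
from h import *
a=cv2.imread('pics/w2.png'); cv2.imwrite('pics/w2c.png',cv2.resize(a[80:250,225:345],None,fx=4.5,fy=3.5,interpolation=cv2.INTER_CUBIC)[:, :])
for u,v,z in((284.5,237,.205),(284.5,92,.217),(180,163,.14),(388,163,.14),(284,163,.14)): print(u,v,ray('wrist',u,v,z))
print(arm.camera_info('wrist')['K'],arm.camera_info('wrist')['k1'])
E
```

```text
284.5 237 [ 0.57086539 -0.12300196  0.205     ]
284.5 92 [ 0.4623277  -0.10584905  0.217     ]
180 163 [ 0.5076654  -0.21252961  0.14      ]
388 163 [ 0.53875687 -0.01859506  0.14      ]
284 163 [ 0.52346881 -0.11560957  0.14      ]
[[339.85129464   0.         282.33945101]
 [  0.         339.85129464 209.0618391 ]
 [  0.           0.           1.        ]] -0.06275223930426799
```

View pics/w2c.png

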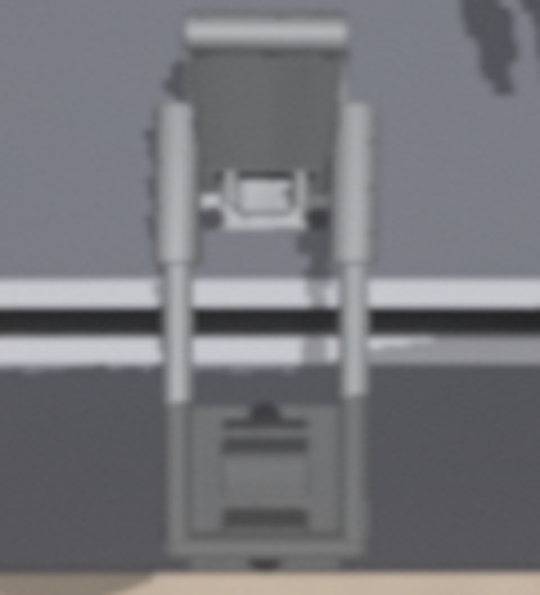

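The crop shows the keeper inside the loop: a dark front face at rows ~205–209, a light top block at rows ~210–225, and a dark slot at rows ~225–231. I'll convert these to case x.

```bash
python3 - <<'E'
from h import *
e=np.array([np.cos(-.1605),np.sin(-.1605)])
def cx(v,z,u=284.3): return ray('wrist',u,v,z)[:2]@e*1e3
o=cx(168.5,.14)-24
print('origin proj',o,'lid strip near edge',cx(175,.138)-o)
for v in(195,201.4,204.9,209.4,210,225.1,230.6,233,239): print(v,'top',cx(v,.164)-o,'base',cx(v,.138)-o)
print('bar .205',cx(237,.205)-o,'tcp',np.array([0.5503,-.1205])@e*1e3-o)
n=np.array([-e[1],e[0]]);print('y: tcp',np.array([0.5503,-.1205])@n,'bar',ray('wrist',284.5,237,.205)[:2]@n,'seam',ray('wrist',284,163,.14)[:2]@n,[ (np.array(p)@e*1e3-o,np.array(p)@n) for p in((.4857,-.1077),(.579,-.122),(.5755,-.1257),(.5833,-.1199),(.5823,-.1258),(.587,-.1259))])
E
```

```text
origin proj 516.4500991407701 lid strip near edge 30.678052640857118
195 top 43.28434662384086 base 50.48093388611733
201.4 top 49.24398317931866 base 56.97007882329842
204.9 top 52.533144175406505 base 60.551478834297086
209.4 top 56.7939050091386 base 65.19080446017574
210 top 57.364748344470286 base 65.81236671567706
225.1 top 71.95006701037744 base 81.69357790984805
230.6 top 77.37077193543485 base 87.5959076229002
233 top 79.75492127690472 base 90.19188650259616
239 top 85.7662236671232 base 96.7372877377594
bar .205 66.73565567938874 tcp 46.03449252784992
y: tcp -0.031006840138682545 bar -0.030190055302060745 seam -0.030467205975046763 [(np.float64(-19.780827072599777), np.float64(-0.028695194428228182)), (np.float64(74.60534350336377), np.float64(-0.02790096272078993)), (np.float64(71.74163091149717), np.float64(-0.032112749775139254)), (np.float64(78.5144729764412), np.float64(-0.025140762227579702)), (np.float64(78.47021509746048), np.float64(-0.031124744283046443)), (np.float64(83.12578953159186), np.float64(-0.030472343571626925))]
```

>>> move_arm(increments=[{"dx":-0.015,"dy":0.001,"dz":0.02,"twist":0,"jaw":1},{"dx":0,"dy":0,"dz":0.03,"twist":0,"jaw":0.4},{"dx":0,"dy":0,"dz":0.03,"twist":0,"jaw":0.2},{"dx":0,"dy":0,"dz":0.024,"twist":0,"jaw":0.2},{"dx":0,"dy":0,"dz":0,"twist":0,"jaw":0.2},{"dx":0,"dy":0,"dz":0,"twist":0,"jaw":0.2}], force=15)

```text
t: 4.25
eef_pos: [0.5649, -0.1222, 0.2596]
ee_rot: [-3.14, -0.002, 2.982]
force: [0.4, -0.6, 2.0]
width: 0.0599
gripper_force: 0.0
```

```bash
python3 - <<'E'
from h import *
s=arm.get_state(); print(s['t'],s['eef_pos'],s['force'],s['width'])
a=arm.grab_frame('wrist');cv2.imwrite('pics/w3.png',a)
for n in('loop_bar','keeper_mark','slot_mark','lever_end'): print(n,P('wrist',n))
E
```

```text
4.25 [ 0.56494779 -0.12223947  0.25964985] [ 0.44853788 -0.62129254  1.99370913] 0.05986388073933474
loop_bar [([0.5694, -0.1241, 0.2076], 0.71)]
keeper_mark [([0.5748, -0.1227, 0.153], 0.72)]
slot_mark [([0.5825, -0.1196, 0.1642], 0.81), ([0.5761, -0.1244, 0.1551], 0.68)]
lever_end [([0.4624, -0.1036, 0.2174], 0.67)]
```

View pics/w3.png

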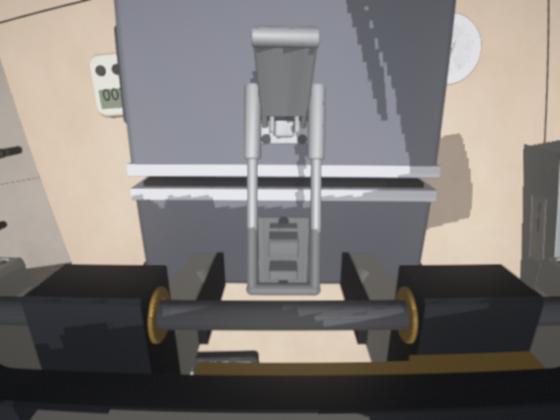

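The fingers straddle the loop, with rods at columns 246–321, the bar at row 290 and fingertips at columns 224 and 342. I'm closing.

>>> move_arm(increments=[{"dx":0,"dy":0,"dz":0,"twist":0,"jaw":-1},{"dx":0,"dy":0,"dz":0,"twist":0,"jaw":-1},{"dx":0,"dy":0,"dz":0,"twist":0,"jaw":-1},{"dx":0,"dy":0,"dz":0,"twist":0,"jaw":-1}], force=20)

```text
t: 4.83
eef_pos: [0.5654, -0.122, 0.2605]
ee_rot: [3.141, 0.001, 2.981]
force: [-0.0, -0.7, -0.4]
width: 0.0352
gripper_force: 20.0
```

```bash
python3 - <<'E'
from h import *
s=arm.get_state(); print(s['t'],s['eef_pos'],s['force'],s['width'],s['gripper_force'])
a=arm.grab_frame('wrist');cv2.imwrite('pics/w4.png',cv2.resize(a[190:310,215:355],None,fx=5,fy=5,interpolation=cv2.INTER_CUBIC))
cv2.imwrite('pics/w4full.png',a)
E
```

```text
4.8333 [ 0.56538011 -0.12204991  0.26045249] [-0.00995922 -0.68352086 -0.35093164] 0.035231884439896784 20.000056698918343
```

View pics/w4.png

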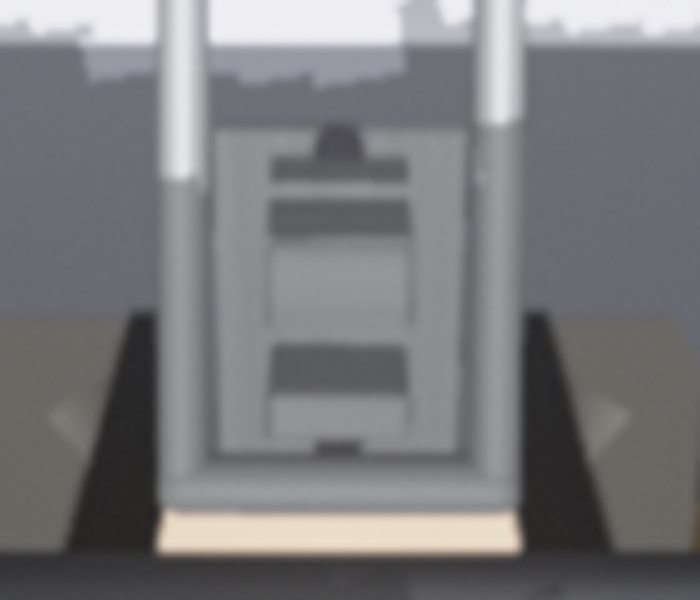

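Gripped. The crop shows the keeper clearly: head top at rows 237.6–255.6, slot mouth at 255.6–268.4, guard top at 268.4–277. Those are in the ratio 12 : 8.5 : 6, which fits the keeper, and the bar is at row ~287.

```bash
python3 - <<'E'
from h import *
e=np.array([np.cos(-.1605),np.sin(-.1605)]);n=np.array([-e[1],e[0]])
s=arm.get_state();t=s['eef_pos'][:2]@e*1e3
f=lambda v,z,u=283:np.round((ray('wrist',u,v,z)[:2]@e*1e3-t),1)
for z in(.162,.164): print(z,[f(v,z) for v in(237.6,255.6,262,268.4,277)])
print('bar',[f(287.5,z) for z in(.203,.205,.207)],'body edge',f(176,.14))
print('lat keeper',ray('wrist',283,262,.164)[:2]@n-s['eef_pos'][:2]@n, 'rods', ray('wrist',283,285,.205)[:2]@n-s['eef_pos'][:2]@n)
E
```

```text
0.162 [np.float64(-4.1), np.float64(7.9), np.float64(12.3), np.float64(16.8), np.float64(22.8)]
0.164 [np.float64(-4.9), np.float64(7.0), np.float64(11.3), np.float64(15.7), np.float64(21.7)]
bar [np.float64(5.9), np.float64(4.7), np.float64(3.5)] body edge -37.4
lat keeper -0.0002796965277572505 rods -0.000333162322886868
```

>>> move_arm(increments=[{"dx":-0.0035,"dy":0,"dz":0,"twist":0,"jaw":-1},{"dx":-0.0035,"dy":0,"dz":0,"twist":0,"jaw":-1},{"dx":0,"dy":0,"dz":0.004,"twist":0,"jaw":-1},{"dx":0,"dy":0,"dz":0.004,"twist":0,"jaw":-1},{"dx":0,"dy":0,"dz":0.004,"twist":0,"jaw":-1},{"dx":0,"dy":0,"dz":0.004,"twist":0,"jaw":-1},{"dx":0,"dy":0,"dz":0.004,"twist":0,"jaw":-1},{"dx":0,"dy":0,"dz":0.004,"twist":0,"jaw":-1},{"dx":0,"dy":0,"dz":0.004,"twist":0,"jaw":-1},{"dx":0,"dy":0,"dz":0,"twist":0,"jaw":-1}], force=25)

```text
t: 5.72
eef_pos: [0.5721, -0.1231, 0.2313]
ee_rot: [-3.142, -0.001, 2.981]
force: [2.7, -0.2, 1.0]
width: 0.0352
gripper_force: 25.0
```

```bash
python3 - <<'E'
from h import *
s=arm.get_state(); print(s['t'],s['eef_pos'],s['force'],s['width'],s['gripper_force'])
a=arm.grab_frame('wrist');cv2.imwrite('pics/w5.png',cv2.resize(a[190:310,215:355],None,fx=5,fy=5,interpolation=cv2.INTER_CUBIC))
cv2.imwrite('pics/w5full.png',a)
for n in('loop_bar','keeper_mark','slot_mark','lever_end'): print(n,P('wrist',n))
E
```

```text
5.7167 [ 0.57206637 -0.12312913  0.23125213] [ 2.73154498 -0.2250507   1.03132507] 0.03517285366274647 25.002188310027122
loop_bar [([0.5728, -0.125, 0.1765], 0.59), ([0.5865, -0.1236, 0.1672], 0.4)]
keeper_mark [([0.5764, -0.1243, 0.1521], 0.93)]
slot_mark [([0.583, -0.1186, 0.1656], 0.68)]
lever_end [([0.4735, -0.1048, 0.2233], 0.6)]
```

View pics/w5.png

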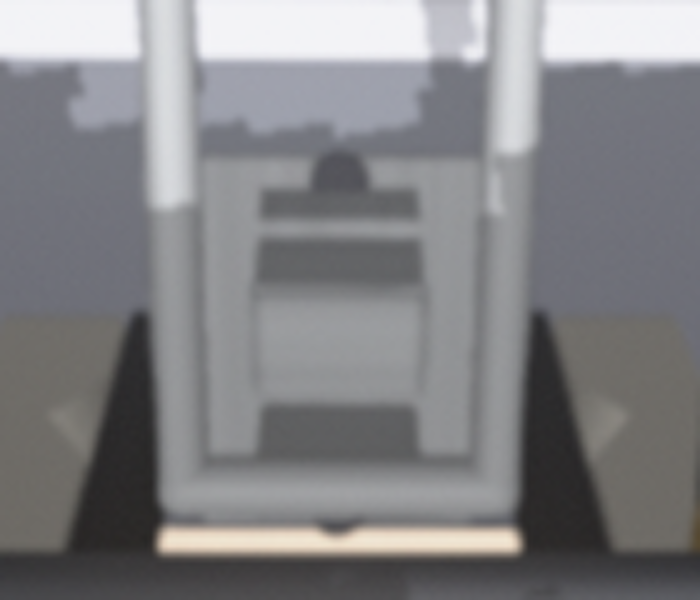

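The bar is still firmly held at row ~288, and the keeper head top starts at row 247. I'll recompute the gap.

```bash
python3 - <<'E'
from h import *
e=np.array([np.cos(-.1605),np.sin(-.1605)])
s=arm.get_state();t=s['eef_pos'][:2]@e*1e3
f=lambda v,z,u=283:np.round((ray('wrist',u,v,z)[:2]@e*1e3-t),1)
print('head near',f(247,.162),f(247,.164),'head far',f(267,.162),f(267,.164))
print('bar',[f(288,z) for z in(.174,.1755,.177)])
E
```

```text
head near -10.7 -11.6 head far 1.0 -0.1
bar [np.float64(6.6), np.float64(5.7), np.float64(4.8)]
```

>>> move_arm(increments=[{"dx":0.0005,"dy":0,"dz":0.003,"twist":0,"jaw":-1},{"dx":0,"dy":0,"dz":0.002,"twist":0,"jaw":-1},{"dx":0,"dy":0,"dz":0.002,"twist":0,"jaw":-1},{"dx":0,"dy":0,"dz":0.001,"twist":0,"jaw":-1},{"dx":0,"dy":0,"dz":0,"twist":0,"jaw":-1}], force=10)

```text
t: 6.38
eef_pos: [0.5711, -0.123, 0.2235]
ee_rot: [-3.141, -0.002, 2.981]
force: [-0.3, 1.2, 0.2]
width: 0.0357
gripper_force: 10.0
```

>>> move_arm(increments=[{"dx":0,"dy":0,"dz":0.001,"twist":0,"jaw":-1},{"dx":0,"dy":0,"dz":0.001,"twist":0,"jaw":-1},{"dx":0,"dy":0,"dz":0.001,"twist":0,"jaw":-1},{"dx":0,"dy":0,"dz":0,"twist":0,"jaw":-1}])

```text
t: 6.72
eef_pos: [0.5712, -0.1231, 0.2208]
ee_rot: [-3.141, -0.001, 2.981]
force: [-2.7, 1.0, -0.4]
width: 0.0356
gripper_force: 10.0
```

>>> move_arm(increments=[{"dx":0,"dy":0,"dz":0.001,"twist":0,"jaw":-1},{"dx":0,"dy":0,"dz":0.001,"twist":0,"jaw":-1},{"dx":0,"dy":0,"dz":0.001,"twist":0,"jaw":-1},{"dx":0,"dy":0,"dz":0,"twist":0,"jaw":-1}])

```text
t: 7.05
eef_pos: [0.5713, -0.1231, 0.2178]
ee_rot: [-3.141, -0.001, 2.981]
force: [-2.6, 1.0, 0.9]
width: 0.035
gripper_force: 10.0
```

>>> move_arm(increments=[{"dx":0,"dy":0,"dz":0.001,"twist":0,"jaw":-1},{"dx":0,"dy":0,"dz":0.001,"twist":0,"jaw":-1},{"dx":0,"dy":0,"dz":0.001,"twist":0,"jaw":-1},{"dx":0,"dy":0,"dz":0,"twist":0,"jaw":-1}])

```text
t: 7.38
eef_pos: [0.5714, -0.1231, 0.2148]
ee_rot: [-3.141, -0.001, 2.981]
force: [-4.5, 1.7, 1.5]
width: 0.0356
gripper_force: 10.0
```

>>> move_arm(increments=[{"dx":0,"dy":0,"dz":0.001,"twist":0,"jaw":-1},{"dx":0,"dy":0,"dz":0.001,"twist":0,"jaw":-1},{"dx":0,"dy":0,"dz":0.001,"twist":0,"jaw":-1},{"dx":0,"dy":0,"dz":0,"twist":0,"jaw":-1}])

```text
t: 7.72
eef_pos: [0.5716, -0.1231, 0.2119]
ee_rot: [-3.142, -0.0, 2.981]
force: [-4.0, 0.8, 1.1]
width: 0.0361
gripper_force: 10.0
```

```bash
python3 - <<'E'
from h import *
s=arm.get_state(); print(s['t'],s['eef_pos'],s['force'],s['width'],s['gripper_force'])
a=arm.grab_frame('wrist');cv2.imwrite('pics/w6.png',cv2.resize(a[30:310,140:430],None,fx=2.1,fy=2.1,interpolation=cv2.INTER_CUBIC))
for n in('loop_bar','keeper_mark','slot_mark','lever_end'): print(n,P('wrist',n))
E
```

```text
7.7167 [ 0.5716375  -0.12310187  0.21192623] [-4.03049071  0.81619009  1.13340842] 0.03608901195968195 9.998651146888733
loop_bar [([0.5755, -0.1251, 0.1588], 0.87)]
keeper_mark []
slot_mark [([0.583, -0.1226, 0.1622], 0.57)]
lever_end [([0.4855, -0.109, 0.2224], 0.75)]
```

View pics/w6.png

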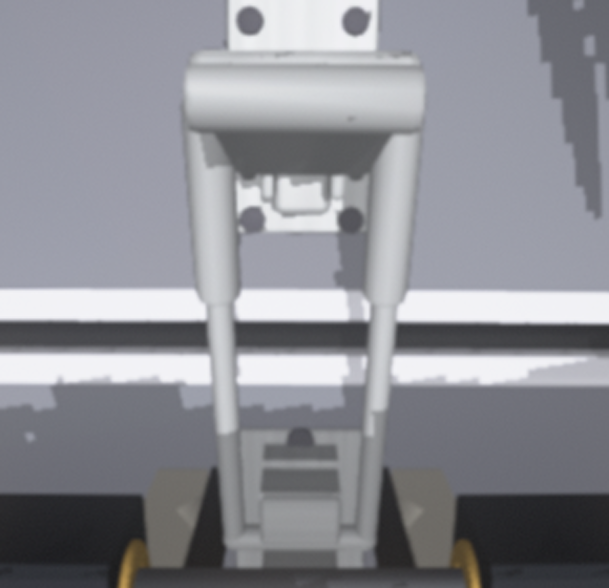

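The bar at about y=540 in the crop is now hidden behind the keeper head in the middle, so it is going down into the slot. I'll continue.

>>> move_arm(increments=[{"dx":0,"dy":0,"dz":0.001,"twist":0,"jaw":-1},{"dx":0,"dy":0,"dz":0.001,"twist":0,"jaw":-1},{"dx":0,"dy":0,"dz":0.001,"twist":0,"jaw":-1},{"dx":0,"dy":0,"dz":0,"twist":0,"jaw":-1}])

```text
t: 8.3
eef_pos: [0.5717, -0.1231, 0.2089]
ee_rot: [-3.142, -0.0, 2.981]
force: [-3.4, 0.7, 1.8]
width: 0.0355
gripper_force: 10.0
```

>>> move_arm(increments=[{"dx":0,"dy":0,"dz":0.001,"twist":0,"jaw":-1},{"dx":0,"dy":0,"dz":0,"twist":0,"jaw":-1},{"dx":0,"dy":0,"dz":0,"twist":0,"jaw":-1}])

```text
t: 8.55
eef_pos: [0.5719, -0.1231, 0.2085]
ee_rot: [-3.142, 0.001, 2.982]
force: [-4.6, 0.8, 3.3]
width: 0.0355
gripper_force: 10.0
```

>>> move_arm(increments=[{"dx":0.001,"dy":0,"dz":-0.0007,"twist":0,"jaw":-1},{"dx":0.001,"dy":0,"dz":0,"twist":0,"jaw":-1},{"dx":0.001,"dy":0,"dz":0,"twist":0,"jaw":-1},{"dx":0.001,"dy":0,"dz":0,"twist":0,"jaw":-1},{"dx":0,"dy":0,"dz":0,"twist":0,"jaw":-1}])

```text
t: 8.97
eef_pos: [0.5684, -0.1224, 0.2091]
ee_rot: [3.141, 0.002, 2.982]
force: [4.5, -0.9, -1.4]
width: 0.0359
gripper_force: 10.0
```

>>> move_arm(increments=[{"dx":0.001,"dy":0,"dz":0,"twist":0,"jaw":-1},{"dx":0.001,"dy":0,"dz":0,"twist":0,"jaw":-1},{"dx":0,"dy":0,"dz":0,"twist":0,"jaw":-1}])

```text
t: 9.22
eef_pos: [0.5675, -0.1222, 0.2093]
ee_rot: [3.141, 0.004, 2.982]
force: [9.6, -3.6, -4.2]
width: 0.0353
gripper_force: 10.0
```

```bash
python3 - <<'E'
from h import *
arm.grab_frame('top');arm.grab_frame('side');a=arm.grab_frame('wrist')
for c in('wrist','top','side'):
  for n in('loop_bar','keeper_mark','lever_end'): print(c,n,P(c,n))
E
```

```text
wrist loop_bar []
wrist keeper_mark [([0.5741, -0.1223, 0.1534], 0.84)]
wrist lever_end [([0.4729, -0.109, 0.2226], 0.91)]
top loop_bar []
top keeper_mark [([0.5061, -0.113, 0.0027], 0.41)]
top lever_end [([0.4716, -0.1082, 0.2184], 0.63)]
side loop_bar [([0.574, -0.1246, 0.1533], 0.42)]
side keeper_mark [([0.5826, -0.1215, 0.1542], 0.58)]
side lever_end [([0.4696, -0.1075, 0.2167], 0.56)]
```

The bar is hooked: z≈0.153, and there's a 9.6 N pull against the head. I'm releasing and rising.

>>> move_arm(increments=[{"dx":0,"dy":0,"dz":0,"twist":0,"jaw":0.4},{"dx":0,"dy":0,"dz":0,"twist":0,"jaw":0.4},{"dx":0,"dy":0,"dz":0,"twist":0,"jaw":0.4},{"dx":0,"dy":0,"dz":-0.02,"twist":0,"jaw":0.4},{"dx":0,"dy":0,"dz":-0.03,"twist":0,"jaw":0.4},{"dx":0,"dy":0,"dz":-0.035,"twist":0,"jaw":-1},{"dx":0,"dy":0,"dz":0,"twist":0,"jaw":-1},{"dx":0,"dy":0,"dz":0,"twist":0,"jaw":-1},{"dx":0,"dy":0,"dz":0,"twist":0,"jaw":-1}])

```text
t: 10.57
eef_pos: [0.5651, -0.122, 0.2935]
ee_rot: [3.141, -0.001, 2.981]
force: [-0.2, -0.1, -0.0]
width: 0.0399
gripper_force: 0.0
```

```bash
python3 - <<'E'
from h import *
s=arm.get_state(); print(s['t'],s['eef_pos'],s['force'],s['width'])
a=arm.grab_frame('wrist');cv2.imwrite('pics/w7.png',a)
e=np.array([np.cos(-.1605),np.sin(-.1605)]);nn=np.array([-e[1],e[0]])
print('tcp',s['eef_pos'][:2]@e,s['eef_pos'][:2]@nn)
for n in('loop_bar','keeper_mark','lever_end','lever_hinge'):
  for p,q in P('wrist',n): print(n,p,q,np.round([p[:2]@e,p[:2]@nn],4))
E
```

```text
10.5667 [ 0.565085   -0.12195678  0.29353976] [-0.23023682 -0.05872055 -0.0293423 ] 0.039854392258054656
tcp 0.5773123755810122 -0.030082084599097517
loop_bar [0.5699, -0.121, 0.153] 0.78 [ 0.5819 -0.0284]
loop_bar [0.4757, -0.1058, 0.2251] 0.31 [ 0.4865 -0.0284]
keeper_mark [0.5735, -0.1234, 0.1506] 0.93 [ 0.5858 -0.0302]
lever_end [0.4753, -0.1062, 0.223] 0.72 [ 0.4862 -0.0289]
lever_hinge [0.4903, -0.1081, 0.1664] 0.79 [ 0.5013 -0.0284]
```

View pics/w7.png

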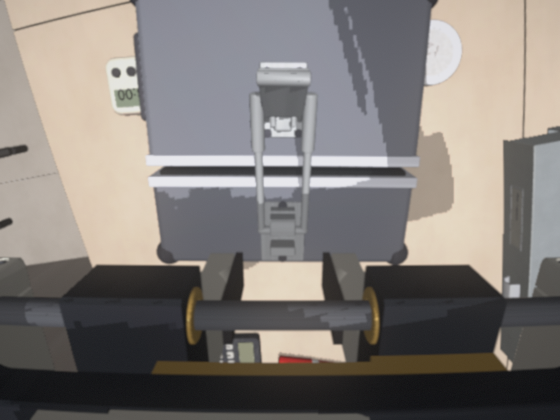

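The loop is hooked behind the keeper head at (283,232), and the lever is still up with its end at (283,75). I'm moving the closed fingers to the keeper side of the handle.

>>> move_arm(increments=[{"dx":0.025,"dy":0,"dz":0,"twist":0,"jaw":-1},{"dx":0.025,"dy":0,"dz":0,"twist":0,"jaw":-1},{"dx":0.017,"dy":0,"dz":0,"twist":0,"jaw":-1},{"dx":0,"dy":0,"dz":0.01,"twist":0,"jaw":-1},{"dx":0,"dy":0,"dz":0,"twist":0,"jaw":-1},{"dx":0,"dy":0,"dz":0,"twist":0,"jaw":-1}])

```text
t: 11.32
eef_pos: [0.4997, -0.1115, 0.2833]
ee_rot: [-3.141, -0.001, 2.982]
force: [0.3, -0.1, 0.1]
width: 0.0006
gripper_force: 0.0
```

>>> move_arm(increments=[{"dx":0.004,"dy":0,"dz":0,"twist":0,"jaw":-1},{"dx":0.004,"dy":0,"dz":0,"twist":0,"jaw":-1},{"dx":0.003,"dy":0,"dz":0,"twist":0,"jaw":-1},{"dx":0.003,"dy":0,"dz":0,"twist":0,"jaw":-1},{"dx":0.002,"dy":0,"dz":0,"twist":0,"jaw":-1}])

```text
t: 11.73
eef_pos: [0.4841, -0.1089, 0.2841]
ee_rot: [3.141, 0.001, 2.981]
force: [2.8, -0.4, -1.5]
width: 0.0004
gripper_force: 1.3
```

>>> move_arm(increments=[{"dx":0.0027,"dy":0,"dz":0.0013,"twist":0,"jaw":-1},{"dx":0.0027,"dy":0,"dz":0.0013,"twist":0,"jaw":-1},{"dx":0.0027,"dy":0,"dz":0.0013,"twist":0,"jaw":-1},{"dx":0.0024,"dy":0,"dz":0.0013,"twist":0,"jaw":-1},{"dx":0.0024,"dy":0,"dz":0.0013,"twist":0,"jaw":-1},{"dx":0.0024,"dy":0,"dz":0.0014,"twist":0,"jaw":-1},{"dx":0.0022,"dy":0,"dz":0.0017,"twist":0,"jaw":-1},{"dx":0.0022,"dy":0,"dz":0.0017,"twist":0,"jaw":-1},{"dx":0.0022,"dy":0,"dz":0.0017,"twist":0,"jaw":-1}])

```text
t: 12.48
eef_pos: [0.4618, -0.1053, 0.2705]
ee_rot: [3.142, -0.0, 2.981]
force: [1.0, 0.9, 2.6]
width: 0.0003
gripper_force: 1.2
```

```bash
cat > c.py <<'E'
from h import *
e=np.array([np.cos(-.1605),np.sin(-.1605)])
s=arm.get_state(); print(s['t'],s['force'],'corner',s['eef_pos'][:2]@e-.0095-.5005,s['eef_pos'][2]-.066-.164)
arm.grab_frame('side')
for n in('loop_bar','keeper_mark','lever_end'):
  for p,q in P('side',n): print(n,p,q,round(p[:2]@e-.5005,4))
E
python3 c.py
```

```text
12.4833 [0.97872054 0.86948638 2.64636661] corner -0.03730870462671948 0.04054105711277198
keeper_mark [0.573, -0.1193, 0.1558] 0.9 0.0842
lever_end [0.45, -0.1029, 0.2069] 0.62 -0.0398
```

>>> move_arm(increments=[{"dx":0.0017,"dy":0,"dz":0.0017,"twist":0,"jaw":-1},{"dx":0.0017,"dy":0,"dz":0.0018,"twist":0,"jaw":-1},{"dx":0.0017,"dy":0,"dz":0.0018,"twist":0,"jaw":-1},{"dx":0.0016,"dy":0,"dz":0.0022,"twist":0,"jaw":-1},{"dx":0.0016,"dy":0,"dz":0.0022,"twist":0,"jaw":-1},{"dx":0.0016,"dy":0,"dz":0.0022,"twist":0,"jaw":-1}])

```text
t: 13.18
eef_pos: [0.4522, -0.1038, 0.2587]
ee_rot: [3.142, -0.0, 2.981]
force: [1.0, 0.3, 1.7]
width: 0.0006
gripper_force: 0.9
```

>>> move_arm(increments=[{"dx":0.0012,"dy":0,"dz":0.0024,"twist":0,"jaw":-1},{"dx":0.0012,"dy":0,"dz":0.0025,"twist":0,"jaw":-1},{"dx":0.0012,"dy":0,"dz":0.0025,"twist":0,"jaw":-1}])

```text
t: 13.43
eef_pos: [0.4485, -0.1032, 0.2512]
ee_rot: [3.142, -0.0, 2.981]
force: [0.4, -0.4, 2.1]
width: 0.0003
gripper_force: 0.8
```

>>> move_arm(increments=[{"dx":0.0009,"dy":0,"dz":0.0026,"twist":0,"jaw":-1},{"dx":0.0009,"dy":0,"dz":0.0026,"twist":0,"jaw":-1},{"dx":0.0008,"dy":0,"dz":0.0026,"twist":0,"jaw":-1}])

```text
t: 13.68
eef_pos: [0.446, -0.1028, 0.2433]
ee_rot: [-3.142, -0.001, 2.981]
force: [-0.7, 1.0, 2.1]
width: 0.0005
gripper_force: 0.5
```

```bash
python3 c.py
```

```text
13.6833 [-0.68885841  0.96618875  2.09869526] corner -0.05331732781857568 0.013315875180362674
keeper_mark [0.5737, -0.1199, 0.1574] 0.69 0.085
lever_end [0.4333, -0.101, 0.1742] 0.63 -0.0566
```

>>> move_arm(increments=[{"dx":0.0005,"dy":0,"dz":0.002,"twist":0,"jaw":-1},{"dx":0.0005,"dy":0,"dz":0.002,"twist":0,"jaw":-1},{"dx":0.0003,"dy":0,"dz":0.002,"twist":0,"jaw":-1}])

```text
t: 14.13
eef_pos: [0.4452, -0.1026, 0.2377]
ee_rot: [3.141, 0.001, 2.981]
force: [0.4, 0.9, 0.6]
width: 0.0003
gripper_force: 0.3
```

>>> move_arm(increments=[{"dx":0,"dy":0,"dz":0.001,"twist":0,"jaw":-1},{"dx":0,"dy":0,"dz":0.001,"twist":0,"jaw":-1},{"dx":0,"dy":0,"dz":0.001,"twist":0,"jaw":-1}])

```text
t: 14.38
eef_pos: [0.445, -0.1027, 0.2354]
ee_rot: [-3.141, -0.0, 2.982]
force: [-7.1, 4.2, 17.1]
width: 0.0001
gripper_force: 8.9
```

A firm stop at 17 N means the lever is flat. I'm backing off and measuring.

>>> move_arm(increments=[{"dx":0,"dy":0,"dz":-0.004,"twist":0,"jaw":-1},{"dx":0,"dy":0,"dz":-0.03,"twist":0,"jaw":-1},{"dx":-0.03,"dy":0,"dz":-0.04,"twist":0,"jaw":-1},{"dx":-0.04,"dy":0,"dz":-0.04,"twist":0,"jaw":-1},{"dx":-0.03,"dy":0,"dz":-0.01,"twist":0,"jaw":-1},{"dx":0,"dy":0,"dz":0,"twist":0,"jaw":-1},{"dx":0,"dy":0,"dz":0,"twist":0,"jaw":-1}])

```text
t: 14.97
eef_pos: [0.5295, -0.1162, 0.3412]
ee_rot: [3.142, -0.001, 2.981]
force: [-1.4, 0.1, -0.6]
width: 0.0011
gripper_force: 0.0
```

```bash
python3 c.py; python3 - <<'E'
from h import *
e=np.array([np.cos(-.1605),np.sin(-.1605)])
s=arm.get_state(); print(s['t'],s['eef_pos'],s['force'])
a=arm.grab_frame('wrist');cv2.imwrite('pics/w8.png',a);g=cv2.cvtColor(a,cv2.COLOR_BGR2GRAY)
for n in('loop_bar','keeper_mark','slot_mark','lever_end','lever_hinge','case'):
  for p,q in P('wrist',n): print(n,p,q,round(p[:2]@e-.5005,4))
for u in(200,230,340): print(u,[(v,int(g[v,u])) for v in range(120,200)if abs(int(g[v+1,u])-int(g[v-1,u]))>25 ])
for z in (.14,): print([(v,round(float(ray('wrist',284,v,z)[:2]@e-.5005),4)) for v in range(140,190,10)])
E
```

```text
14.9667 [-1.39612549  0.10353917 -0.60788151] corner 0.031239381790760468 0.11119314879262412
loop_bar [0.5665, -0.1281, 0.157] 0.64 0.0792
keeper_mark [0.573, -0.1189, 0.1541] 0.79 0.0841
lever_end [0.4297, -0.1004, 0.1682] 0.82 -0.0603
15.1667 [ 0.52743993 -0.1160772   0.34096875] [-0.88337078 -0.35025759  0.6326745 ]
loop_bar [0.566, -0.1221, 0.1574] 0.95 0.0777
keeper_mark [0.5687, -0.1233, 0.1556] 0.92 0.0806
slot_mark [0.5768, -0.1167, 0.165] 0.93 0.0875
lever_end [0.4326, -0.0993, 0.1713] 0.56 -0.0576
lever_hinge [0.4932, -0.1102, 0.1676] 0.76 0.004
case [0.5052, -0.1087, -0.0014] 0.76 0.0156
200 [(196, 168), (197, 144), (198, 111)]
230 [(180, 126), (189, 117), (190, 144), (191, 166), (197, 148), (198, 117)]
340 [(189, 107), (190, 126), (191, 150), (197, 162), (198, 137)]
[(140, -0.0116), (150, -0.0031), (160, 0.0056), (170, 0.0144), (180, 0.0234)]
```

```bash
python3 - <<'E'
import cv2
from h import *
e=np.array([np.cos(-.1605),np.sin(-.1605)])
g=cv2.imread('pics/w8.png',0);h=cv2.imread('pics/w7.png',0)
for u in(220,345): print('now',[(v,int(g[v,u])) for v in range(174,202)]); print('before',[(v,int(h[v,u])) for v in range(152,192)])
print([(v,round(1e3*float(ray('wrist',284,v,.14)[:2]@e-.5005),1)) for v in range(176,202,3)])
E
```

```text
now [(174, 140), (175, 141), (176, 140), (177, 140), (178, 140), (179, 140), (180, 139), (181, 139), (182, 139), (183, 138), (184, 139), (185, 136), (186, 129), (187, 124), (188, 120), (189, 125), (190, 144), (191, 165), (192, 172), (193, 172), (194, 172), (195, 172), (196, 167), (197, 143), (198, 109), (199, 104), (200, 135), (201, 161)]
before [(152, 150), (153, 150), (154, 159), (155, 190), (156, 224), (157, 232), (158, 232), (159, 231), (160, 232), (161, 232), (162, 232), (163, 232), (164, 225), (165, 187), (166, 119), (167, 63), (168, 54), (169, 56), (170, 59), (171, 61), (172, 62), (173, 65), (174, 83), (175, 119), (176, 168), (177, 213), (178, 229), (179, 231), (180, 232), (181, 231), (182, 231), (183, 232), (184, 231), (185, 228), (186, 208), (187, 167), (188, 138), (189, 122), (190, 110), (191, 108)]
now [(174, 100), (175, 100), (176, 100), (177, 99), (178, 101), (179, 100), (180, 100), (181, 100), (182, 99), (183, 101), (184, 101), (185, 100), (186, 99), (187, 100), (188, 100), (189, 106), (190, 125), (191, 150), (192, 163), (193, 169), (194, 169), (195, 169), (196, 170), (197, 163), (198, 139), (199, 110), (200, 114), (201, 140)]
before [(152, 149), (153, 150), (154, 153), (155, 168), (156, 201), (157, 226), (158, 231), (159, 231), (160, 232), (161, 231), (162, 232), (163, 231), (164, 229), (165, 209), (166, 153), (167, 89), (168, 56), (169, 51), (170, 54), (171, 58), (172, 58), (173, 59), (174, 69), (175, 94), (176, 132), (177, 182), (178, 222), (179, 231), (180, 231), (181, 231), (182, 232), (183, 232), (184, 231), (185, 226), (186, 199), (187, 150), (188, 115), (189, 106), (190, 105), (191, 106)]
[(176, 19.8), (179, 22.5), (182, 25.2), (185, 27.9), (188, 30.7), (191, 33.5), (194, 36.2), (197, 39.0), (200, 41.8)]
```

The seam gap has closed from ~10 px to ~2 px, which is the nominal 2 mm. The lever is flat and the bar is under the lip, so I'm handing in.

```bash
python3 -c "
from station import arm
print(arm.job_done())"
```

```text
the job is handed in; nothing more can be done
None
```

The latch is hooked and pressed flat, the lid is drawn shut, and the job was handed in at about 15 s with the arm clear; the hand-in returned no verdict, so success rests on my own measurements.

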